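# Close up a row of thread spools on its rail

## Robot

A 6-joint arm with a two-finger parallel gripper is mounted at the origin on the work surface. World frame = base frame: x ahead of the robot, y to its left, z up, the work surface at z = 0. Lengths are in m, angles in rad, forces in N, time in s.
With the tool pointing down it reaches from about 0.35 to 0.725 m from the base axis. Payload 6 kg.
Tool frame: the origin (TCP) lies at the very end of the fingers, on their centre line; the grasp point (between the pads) lies behind it (grip_point_offset is the x of the grasp point in the tool frame, in m); x points along the fingers, y is the direction in which the jaws open and shut, and the axes are right-handed (so a half turn about x gives the same grasp; the last joint's range is limited). The gripper opens to 85 mm and grips with 20 to 120 N. Pads are 22 mm wide; open, the fingers measure 114 mm over their backs; the gripper's body (76 mm by 85 mm) begins 54 mm behind the grasp point. The pads swing forward as they close: fully open they stand 13 mm farther back than shut.
Start: joints at [-0.813, 0.04, 0.085, 0, -1.615, -0.334], TCP at [0.247, -0.547, 0.231] pointing down, gripper open.
Joint ranges: [-2.56, 2.56], [-1.29, 2.01], [-1.08, 1.49], [-3.29, 1.98], [-2.81, -0.18], [-2.99, 2.99]. Speed limits (rad/s): [2.57, 2.57, 3.01, 3.14, 3.14, 3.14].

## Interface

Orientations are given as a unit quaternion [w, x, y, z].
In Python, from cell import * gives the robot as it stands.
- The arm moves only by the shell command python3 -m inch 'ROWS' [FORCE]. ROWS is JSON, a list of rows, each a list of 7 numbers: the gripper's target within -1 to 1 (shut at 1, half-way at 0, fully open at -1), then the shift along the tool's x, y, z in mm, then the turn, a rotation vector about the tool's x, y, z in rad. In form: [[claw, tx, ty, tz, wx, wy, wz], ...]. A call has 1 to 12 rows; each row shifts and turns the commanded pose from where the row before left it, along the tool's axes as they then stand; what a row does not reach is not made up. A row lasts 1/10 s, in which the tool goes at most 50 mm and 8.59 degrees, less where a joint would pass 70% of its speed; a pose out of reach is approached as far as the arm can. A call with a gripper value outside its range is refused whole. The fingers move at their own pace and stop on an object; FORCE is the grip in N (left out, the last holds). Time passes only in rows, so rows that do not move let the fingers close. It gives the time, the measured TCP pose, the force and the opening at its end, in the units of the state.
- get_state(): the state, without advancing time (a new reading comes with each control period).
- camera(name): name is "scene" or "top" or "wrist"; returns a dict with "image" (420x560x3 uint8, blue, green, red), "depth" (420x560 float32, m along the optical axis (not along the pixel's ray), 0 where there is no reading), "mtx" (3x3 intrinsics, pixels), "origin" and "orientation" of the camera in the world. Camera axes: x right, y up, looking along -z (the intrinsics and any distortion apply to the point x, -y, -z); pixel columns grow to the right and rows downward; lengths in m; the calibration is good to about 2 mm. The wrist camera is an equidistant fisheye: a pixel r from the principal point sees the ray r / f radians off the axis. A picture is of the moment at which its call begins.
- job_done(): hands the job in, once; it reports no verdict.
The state is a dict: "time_s": time; "q": joint angles; "dq": joint speeds; "joint_torque": joint torques, N m; "ee_pos": TCP position; "tool_rot": TCP orientation; "ft_force": force on the tool from outside, world axes, zero at the start; "moment": the same for the moment, N m; "gripper_width": finger opening in m.
Only numpy, scipy, OpenCV 4.12 (cv2) and the standard library are available. Lean on these libraries where they do the work, as an engineer would, in place of code of your own. Each camera call takes 0.05 s, during which the arm holds its last target. There are 200 camera calls.

## Task

Two wooden spool rails lie on the cutting mat. The row of five thread spools stands back from the end stop of its rail: push it from behind with the fingertips, all five along the rail together as one closed train, until the first spool is fully home against the end stop and no gaps are left, then let go. Only push: keep every spool standing on the rail, do not lift or topple any or pull the row apart, and leave the two spools on the other rail and the other things on the desk where they are.

Things in the scene. Friction and masses are not known exactly. Their poses are not given: they have to be found in the camera images.
- rail_a: the rail with the row of five: a fixed wooden channel open at the top, 350 mm long along its own y, 55 mm wide, on a 2 mm cutting mat; origin at the centre of its underside. Floor 6 mm thick; lane 39 mm wide between side strips 8 mm thick, 7 mm above the floor. A stop block 15 mm thick, 24 mm above the floor, closes the +y end; the -y end (y = -175 mm) is open
- rail_a_stop (a point): middle of the end stop's inner face, at the level of the rail floor (8 mm above the desk); axes as the rail's: +y is the direction in which the row is pushed, z up. The first spool is home when its centre is 18 mm short of this face, each following one 36 mm further back
- rail_b: the other rail, same make and axes, fixed, holding two stored spools. The rails lie parallel, 90 mm apart centre to centre, end stops at the same end; either may be the one nearer the robot. Leave alone
- spool_1: first spool of the row, nearest the end stop, 45 to 95 mm to go at the start: full thread spool, white plastic ends, an upright straight-sided cylinder 36 mm in diameter and 46 mm high, about 45 g (32 to 63 g), standing loose on the rail floor; origin at the centre of its underside, z up
- spool_2: second spool of the row, behind spool_1 and all but touching it (gap under 1 mm), same shape and axes
- spool_3: third spool of the row, same shape and axes
- spool_4: fourth spool of the row, same shape and axes
- spool_5: fifth and last spool of the row, nearest the open end, same shape and axes; behind it the lane is empty for 55 to 110 mm. Pushing the whole row takes about 1 to 3 N
- stored_1: spool of the same make, home against the end stop of rail_b; loose, origin at the centre of its underside. Leave alone
- stored_2: second stored spool, next to stored_1. Leave alone
- tin: closed round aluminium pin tin, 60 mm in diameter, 23 mm high, loose on the mat on the side away from the robot, beside a rail; origin at the centre of its underside. Leave alone
- tape_measure: round white tape measure, 52 mm in diameter, 16 mm high, with a steel end tab, loose on the mat on the side away from the robot; origin at the centre of its underside. Leave alone
- thimble: steel thimble, 19 mm in diameter, 24 mm high, loose on the mat on the robot's side; origin at the centre of its underside. Leave alone
- ripper: seam ripper with a blue handle, 110 mm long, 10 mm high, lying loose on the mat on the robot's side; origin at its underside, near the middle. Leave alone
- scissors: scissors with orange handles, 190 mm long, 11 mm high, lying loose on the desk left of the mat; origin at the underside, at the pivot. Leave alone

How it is judged:
By the outcome, as a careful person would: the job done as asked, in the order asked, and still so for the second after the job is handed in, with the robot touching nothing.
It also fails if it takes over 35 s, if anything falls off the work surface, if the arm or the gripper's body presses on something with over 40 N, if the wrist force passes 120 N, or if a joint passes its speed limit or range.

## Working session

There is one attempt and no reset: what is moved stays moved. The work goes in short steps, Python scripts to look and compute and a shell command to move; the robot and the scene stay as the last step left them, time stands still between calls to the robot, and variables do not carry over. Pictures are saved under pics/ and viewed, about 8 in all and at most 12, crops included, and the job is handed in when it is done.

```bash
mkdir -p pics; ls
cat > h.py <<'E'
from cell import *
import numpy as np, cv2
from scipy.spatial.transform import Rotation as R
def rot(q): return R.from_quat([q[1],q[2],q[3],q[0]]).as_matrix()
def cloud(c):
    d=c["depth"]; K=np.array(c["mtx"]); v,u=np.mgrid[:d.shape[0],:d.shape[1]]
    P=np.stack([(u-K[0,2])/K[0,0]*d,-(v-K[1,2])/K[1,1]*d,-d],-1)
    return P@rot(c["orientation"]).T+np.array(c["origin"])
def ray(c,u,v,z):
    K=np.array(c["mtx"]); r=rot(c["orientation"])@np.array([(u-K[0,2])/K[0,0],-(v-K[1,2])/K[1,1],-1])
    o=np.array(c["origin"]); return o+r*(z-o[2])/r[2]
E
python3 - <<'E'
from h import *
for n in("top","scene"):
    c=camera(n); cv2.imwrite(f"pics/{n}0.png",c["image"]); print(n,c["mtx"],c["origin"],c["orientation"],(c["depth"]>0).mean())
    np.savez(n+"0.npz",**{k:np.array(v) for k,v in c.items()})
s=get_state();print(s["time_s"],s["ee_pos"],s["tool_rot"],s["ft_force"],rot(s["tool_rot"]),s["gripper_width"])
E
```

```text
pics
top [[510.25605482   0.         272.22391788]
 [  0.         510.25605482 209.94595779]
 [  0.           0.           1.        ]] [0.53153572 0.15745868 0.92261888] [ 0.7106977   0.02070829 -0.01809999 -0.7029597 ] 0.9958588435374149
scene [[515.64123919   0.         277.75931107]
 [  0.         515.64123919 207.15939654]
 [  0.           0.           1.        ]] [ 1.05691098 -0.30050872  0.75547086] [0.85172966 0.33705599 0.15047245 0.37189768] 0.9957780612244898
0.1 [ 0.24667128 -0.54662304  0.23036034] [ 0.69112905 -0.14816421  0.69145189  0.14927253] [ 0.12047007  0.18600631 -0.0057892 ] [[-7.76001655e-04 -4.11230007e-01  9.11531283e-01]
 [ 1.43632502e-03  9.11530159e-01  4.11230722e-01]
 [-9.99998667e-01  1.62837091e-03 -1.16688963e-04]] 0.08541223233676429
```

View pics/top0.png

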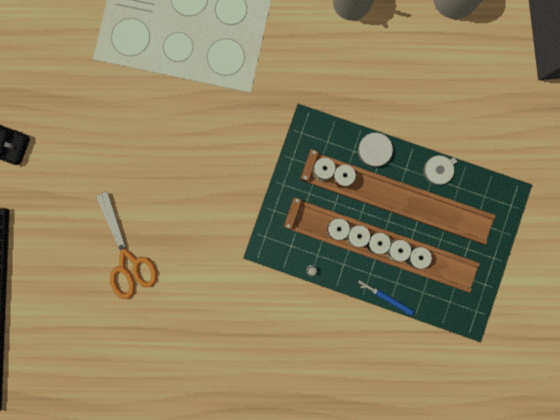

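View pics/scene0.png

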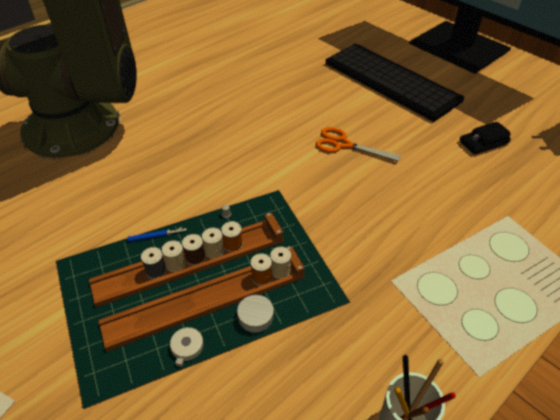

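Top view: the row of five runs from (339,229) to (421,258) on the rail nearer the robot, with its stop at about (293,214) and the open end at about (474,277). The stored spools are at (325,168) and (345,175). Next I measure.

```bash
cat > meas.py <<'E'
from h import *
def spools(c,save=None):
    P=cloud(c); z=P[...,2]
    m=((z>.046)&(z<.062)).astype(np.uint8)
    # white caps, near expected region; circles by Hough-free approach: distance transform peaks
    g=c["image"].min(2); m=(m&(g>100)).astype(np.uint8)
    m=cv2.morphologyEx(m,cv2.MORPH_CLOSE,np.ones((3,3),np.uint8))
    cn,h=cv2.findContours(m,cv2.RETR_EXTERNAL,cv2.CHAIN_APPROX_NONE)
    f=np.zeros_like(m); cv2.drawContours(f,cn,-1,1,-1)
    d=cv2.GaussianBlur(cv2.distanceTransform(f,cv2.DIST_L2,5),(0,0),1.2)
    pk=(d==cv2.dilate(d,np.ones((9,9))))&(d>5)
    out=[]
    for v,u in np.argwhere(pk):
        w=d[v-3:v+4,u-3:u+4]**4; yy,xx=np.mgrid[v-3:v+4,u-3:u+4]
        uu,vv=(w*xx).sum()/w.sum(),(w*yy).sum()/w.sum()
        out.append((uu,vv,d[v,u],*ray(c,uu,vv,.054)))
    return np.array(out),P
E
python3 - <<'E'
from meas import *
np.set_printoptions(precision=4,suppress=True)
c=dict(np.load("top0.npz")); o,P=spools(c); print(o)
print("z desk/mat",P[350,100],P[310,460], "captop",[P[int(a[1]),int(a[0])] for a in o])
z=P[...,2]; hsv=cv2.cvtColor(c["image"],cv2.COLOR_BGR2HSV)
# rail wood mask on floor/strips within mat
m=((hsv[...,0]<16)&(hsv[...,1]>110)).astype(np.uint8); m[:140]=0;m[300:]=0;m[:,:270]=0;m[:,505:]=0
m=cv2.morphologyEx(m,cv2.MORPH_OPEN,np.ones((3,3),np.uint8))
m2=m|((z>.046)&(z<.062)).astype(np.uint8)
cn,_=cv2.findContours(m,cv2.RETR_EXTERNAL,cv2.CHAIN_APPROX_NONE)
for k in cn:
    if cv2.contourArea(k)<300: continue
    r=cv2.minAreaRect(k); b=cv2.boxPoints(r); print(cv2.contourArea(k),r); print(np.array([ray(c,u,v,.015) for u,v in b]))
# stop blocks
q=((z>.026)&(z<.04)&(m>0)).astype(np.uint8); 
n,l,st,ce=cv2.connectedComponentsWithStats(q)
for i in range(1,n):
    if st[i,4]>40: print("stop",st[i],ce[i],ray(c,*ce[i],.032))
big=cv2.resize(c["image"][130:310,270:510],None,fx=3.3,fy=3.3,interpolation=cv2.INTER_CUBIC)
cv2.imwrite("pics/crop.png",cv2.convertScaleAbs(big,alpha=1.5))
E
```

```text
[[324.7653 167.7804   8.8866   0.6525   0.0718   0.054 ]
 [344.2228 174.7593   8.91     0.6409   0.0384   0.054 ]
 [338.8695 228.1889   8.9926   0.5494   0.0472   0.054 ]
 [358.9996 235.2332   9.0009   0.5378   0.013    0.054 ]
 [379.7841 242.8609   8.9634   0.5253  -0.0223   0.054 ]
 [400.0024 249.9448   9.1673   0.5137  -0.0565   0.054 ]
 [420.131  257.0063   9.1398   0.5021  -0.0906   0.054 ]]
z desk/mat [0.3287 0.4655 0.0014] [ 0.4071 -0.1753  0.0043] captop [array([0.6539, 0.0731, 0.054 ]), array([0.6421, 0.0389, 0.0543]), array([0.5497, 0.0488, 0.0544]), array([0.5382, 0.0146, 0.0536]), array([ 0.5267, -0.0203,  0.0571]), array([ 0.5153, -0.056 ,  0.0561]), array([ 0.5019, -0.0918,  0.049 ])]
5825.5 ((381.36016845703125, 244.76913452148438), (197.8882293701172, 31.19003677368164), 19.323184967041016)
[[ 0.5517  0.1419  0.015 ]
 [ 0.6044  0.124   0.015 ]
 [ 0.4918 -0.2073  0.015 ]
 [ 0.4399 -0.1885  0.015 ]]
4767.5 ((397.574951171875, 197.35171508789062), (197.05239868164062, 31.334272384643555), 19.230670928955078)
[[ 0.6361  0.1131  0.015 ]
 [ 0.6895  0.0951  0.015 ]
 [ 0.5767 -0.2364  0.015 ]
 [ 0.524  -0.2175  0.015 ]]
stop [303 153  15  28 208] [309.4471 164.7404] [0.6607 0.0965 0.032 ]
stop [285 201  17  28 214] [292.4252 213.2196] [0.5751 0.1257 0.032 ]
```

View pics/crop.png

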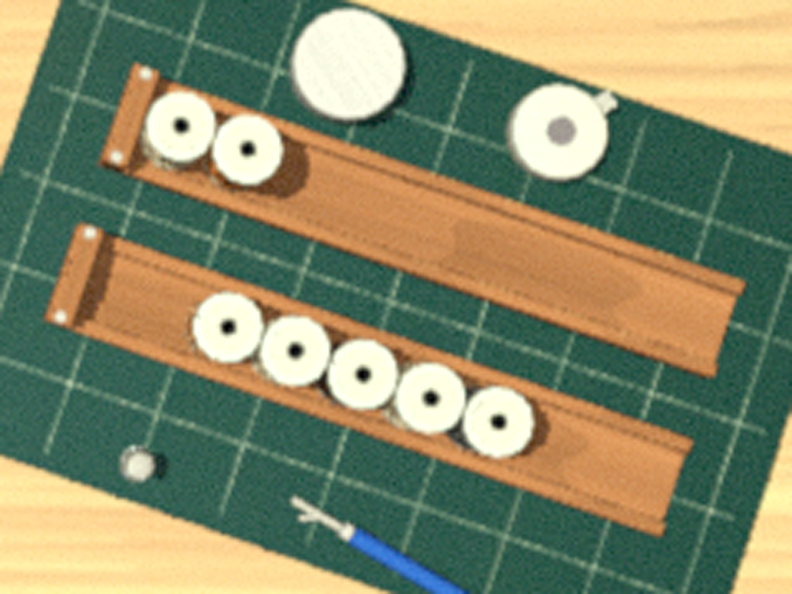

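Heading d = (0.325, 0.946). The stored row shows the home position, so there is about 57 mm to go, and the sizes agree with those given (36 mm spacing, 54 mm tops). I'll shut the fingers, turn the jaws across the lane so tool z lies along d, and fly in at height.

```bash
python3 -m inch '[[1,0,0,0,-0.136,0,0],[1,0,0,0,-0.136,0,0],[1,0,0,0,-0.136,0,0],[1,0,0,0,-0.136,0,0],[1,0,0,0,-0.136,0,0],[1,0,0,0,-0.137,0,0],[1,0,-8,40,0,0,0],[1,0,-8,40,0,0,0],[1,0,-8,40,0,0,0],[1,0,-8,40,0,0,0],[1,0,-8,40,0,0,0],[1,0,-8,40,0,0,0]]' 40
cat > go.py <<'E'
from h import *
np.set_printoptions(precision=4,suppress=True)
d=np.array([.3246,.9459,0]); n=np.array([-.9459,.3246,0])
s5=np.array([.5021,-.0906,0.022])
s=get_state(); r=rot(s["tool_rot"]); p=np.array(s["ee_pos"])
print(s["time_s"],p,s["gripper_width"],"F",np.array(s["ft_force"])); print(r)
print("to start (mm tool)",1e3*r.T@(s5-.056*d-p)," along/lat/z from s5",1e3*(p-s5)@d,1e3*(p-s5)@n,1e3*p[2])
E
python3 go.py
```

```text
time_s: 1.3
ee_pos: [0.3703, -0.3338, 0.2309]
tool_rot: [0.575, -0.411, 0.575, 0.411]
ft_force: [0.5, -0.8, -0.6]
gripper_width: -0.0
1.3 [ 0.3703 -0.3338  0.2309] -1.5340306735591e-05 F [ 0.5238 -0.7898 -0.5774]
[[-0.0003 -0.946   0.3241]
 [ 0.0005  0.3241  0.946 ]
 [-1.      0.0004  0.0003]]
to start (mm tool) [208.9715 -45.9    216.6921]  along/lat/z from s5 -272.8013864051205 45.71191631513082 230.91550229839152
```

```bash
python3 -m inch '[[1,0,-8,36,0,0,0],[1,0,-8,36,0,0,0],[1,20,-8,36,0,0,0],[1,20,-8,36,0,0,0],[1,20,-7,36,0,0,0],[1,20,-7,36,0,0,0],[1,30,0,0,0,0,0],[1,30,0,0,0,0,0],[1,0,0,0,0,0,0],[1,0,0,0,0,0,0]]'
python3 go.py
python3 - <<'E'
from h import *
c=camera("wrist"); s=camera("scene"); t=camera("top")
cv2.imwrite("pics/w1.png",cv2.resize(np.hstack([c["image"],cv2.resize(s["image"][200:380,60:300],(560,420))]),(800,300)))
E
```

```text
time_s: 2.3
ee_pos: [0.4833, -0.1463, 0.0918]
tool_rot: [0.575, -0.411, 0.576, 0.411]
ft_force: [0.5, 0.9, 0.8]
gripper_width: -0.0001
2.3 [ 0.4833 -0.1463  0.0918] -9.944962289726082e-05 F [0.4671 0.9464 0.7974]
[[-0.0008 -0.946   0.324 ]
 [-0.0008  0.324   0.946 ]
 [-1.      0.0005 -0.001 ]]
to start (mm tool) [69.7644  0.2464  2.8409]  along/lat/z from s5 -58.77848061091053 -0.28267950135739284 91.76694916751646
```

View pics/w1.png

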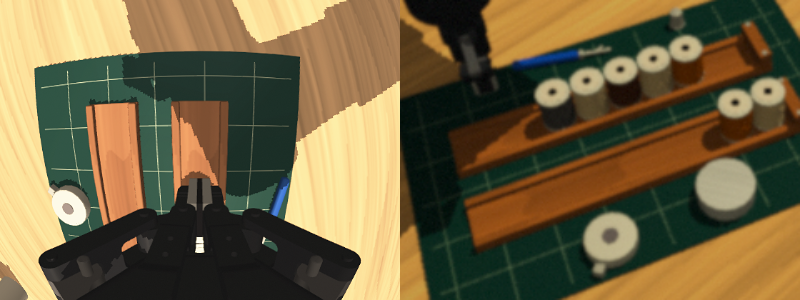

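The wrist picture shows the shut fingers centred over rail_a's lane, behind the last spool. The scene crop agrees. I'll descend to z = 22 mm, above the strips and below spool mid-height.

```bash
python3 -m inch '[[1,25,0,0,0,0,0],[1,20,0,0,0,0,0],[1,15,0,0,0,0,0],[1,7,0,0,0,0,0],[1,3,0,0,0,0,0],[1,0,0,0,0,0,0],[1,0,0,0,0,0,0],[1,0,0,0,0,0,0]]'
python3 go.py
python3 - <<'E'
from h import *
s=camera("scene")
cv2.imwrite("pics/s2.png",cv2.resize(s["image"][190:350,60:320],(780,480),interpolation=cv2.INTER_CUBIC))
E
```

```text
time_s: 3.25
ee_pos: [0.484, -0.146, 0.0222]
tool_rot: [0.576, -0.411, 0.575, 0.411]
ft_force: [-0.1, -1.2, 1.1]
gripper_width: -0.0
3.25 [ 0.484  -0.146   0.0222] -3.688616607900609e-05 F [-0.0667 -1.1935  1.0792]
[[ 0.0013 -0.9461  0.324 ]
 [ 0.      0.324   0.9461]
 [-1.     -0.0013  0.0004]]
to start (mm tool) [0.153  0.8191 2.2491]  along/lat/z from s5 -58.25386528348407 -0.8204051996116846 22.153043446573044
```

View pics/s2.png

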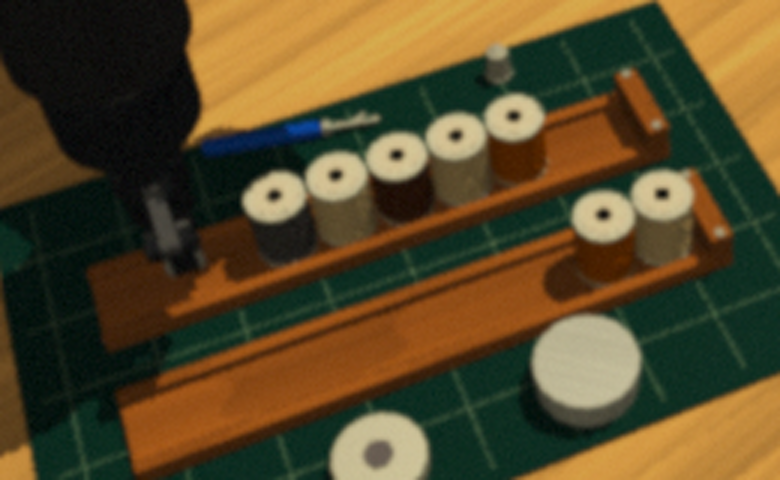

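Fingers are in the lane behind spool_5, touching nothing. Now I approach, then push slowly.

```bash
python3 -m inch '[[1,0,1,8,0,0,0],[1,0,0,7,0,0,0],[1,0,0,5,0,0,0],[1,0,0,3,0,0,0],[1,0,0,3,0,0,0],[1,0,0,3,0,0,0],[1,0,0,3,0,0,0],[1,0,0,3,0,0,0],[1,0,0,3,0,0,0],[1,0,0,3,0,0,0]]'
python3 go.py|head -1;  python3 -m inch '[[1,0,0,3,0,0,0],[1,0,0,3,0,0,0],[1,0,0,3,0,0,0],[1,0,0,3,0,0,0],[1,0,0,3,0,0,0],[1,0,0,3,0,0,0],[1,0,0,0,0,0,0]]'
python3 go.py
python3 - <<'E'
from meas import *
np.set_printoptions(precision=4,suppress=True)
s=camera("scene"); t=camera("top"); o,_=spools(t); print(o)
cv2.imwrite("pics/s3.png",np.hstack([cv2.resize(s["image"][190:350,100:320],(400,300)),cv2.resize(t["image"][140:300,270:490],(400,300))]))
E
```

```text
time_s: 4.3
ee_pos: [0.4958, -0.1067, 0.0212]
tool_rot: [0.575, -0.411, 0.575, 0.411]
ft_force: [0.3, -0.8, 0.4]
gripper_width: -0.0007
4.3 [ 0.4958 -0.1067  0.0212] -0.0007487737449197753 F [ 0.2658 -0.8146  0.4266]
time_s: 5.0
ee_pos: [0.5018, -0.0893, 0.0213]
tool_rot: [0.575, -0.411, 0.575, 0.411]
ft_force: [0.7, -0.5, -0.3]
gripper_width: 0.0001
5.0 [ 0.5018 -0.0893  0.0213] 7.0015877516731e-05 F [ 0.7403 -0.5057 -0.35  ]
[[ 0.0002 -0.9462  0.3237]
 [ 0.0004  0.3237  0.9462]
 [-1.     -0.0001  0.0004]]
to start (mm tool) [ -0.7334  -0.6387 -57.1076]  along/lat/z from s5 1.1047109300032418 0.6931552651834256 21.29047209925722
[[324.7758 167.7743   8.879    0.6525   0.0718   0.054 ]
 [344.811  174.2238   8.8744   0.6418   0.0374   0.054 ]
 [323.8073 223.0023   8.968    0.5579   0.0729   0.054 ]
 [343.225  229.9365   8.9825   0.5465   0.0398   0.054 ]
 [363.1593 236.9564   9.1119   0.535    0.0059   0.054 ]
 [382.8518 242.2599   7.7336   0.5263  -0.0275   0.054 ]]
```

View pics/s3.png

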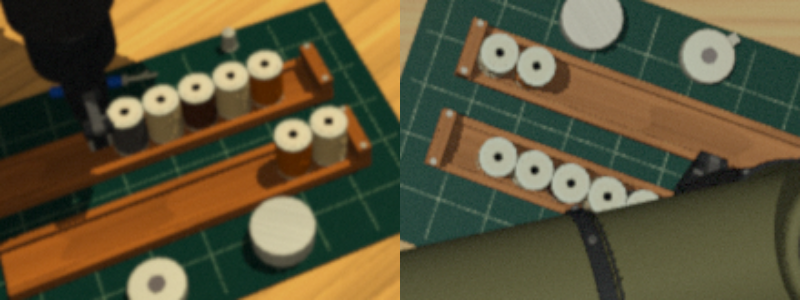

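The row is upright and has moved 27 mm as one train, with about 29 mm left and nothing else shifted. I push 24 mm, then measure.

```bash
python3 -m inch '[[1,0,0,3,0,0,0],[1,0,0,3,0,0,0],[1,0,0,3,0,0,0],[1,0,0,3,0,0,0],[1,0,0,3,0,0,0],[1,0,0,3,0,0,0],[1,0,0,3,0,0,0],[1,0,0,3,0,0,0],[1,0,0,0,0,0,0]]'
python3 go.py
python3 - <<'E'
from meas import *
np.set_printoptions(precision=4,suppress=True)
t=camera("top"); o,_=spools(t); print(o); print("togo mm",1e3*(np.array([.5669,.1010])-o[2,3:5])@np.array([.3246,.9459]))
f=[]
for i in range(15):
    camera("top"); f.append(get_state()["ft_force"])
print("F",np.mean(f,0),np.std(f,0))
E
```

```text
time_s: 6.0
ee_pos: [0.5096, -0.0666, 0.0213]
tool_rot: [0.575, -0.411, 0.575, 0.411]
ft_force: [0.3, 0.3, -0.7]
gripper_width: 0.0003
6.0 [ 0.5096 -0.0666  0.0213] 0.0003195138392214423 F [ 0.3431  0.2675 -0.6577]
[[ 0.0002 -0.9462  0.3237]
 [ 0.0004  0.3237  0.9462]
 [-1.     -0.      0.0005]]
to start (mm tool) [ -0.7839  -0.6561 -81.1393]  along/lat/z from s5 25.137611864412655 0.7347432253992929 21.25513308711885
[[324.7789 167.7583   8.8758   0.6526   0.0718   0.054 ]
 [344.2275 174.7522   8.9115   0.6409   0.0384   0.054 ]
 [310.1178 218.1483   8.9563   0.566    0.0962   0.054 ]
 [330.0664 225.1163   8.9838   0.5545   0.0622   0.054 ]
 [349.9704 232.1152   9.1005   0.5429   0.0284   0.054 ]
 [369.0708 237.9072   7.8082   0.5335  -0.0041   0.054 ]]
togo mm 4.804596697746142
F [-0.0374  0.0893 -0.1608] [0.3627 0.6178 0.3975]
```

```bash
cat > f.py <<'E'
from meas import *
d=np.array([.3246,.9459,0]); f=[]
t=camera("top"); o,_=spools(t)
for i in range(8): camera("top"); s=get_state(); f.append(s["ft_force"]@d if hasattr(s["ft_force"],'dot') else np.dot(s["ft_force"],d))
print("s1 togo",round(1e3*(np.array([.5669,.1010])-o[2,3:5])@d[:2],2),"F along %.2f"%np.mean(f),"tcp along %.2f"%(1e3*(np.array(s["ee_pos"])-[.5021,-.0906,0])@d),s["time_s"])
E
python3 -m inch '[[1,0,0,2,0,0,0],[1,0,0,1,0,0,0],[1,0,0,0,0,0,0]]'; python3 f.py
python3 -m inch '[[1,0,0,1,0,0,0],[1,0,0,0,0,0,0]]'>/dev/null; python3 f.py
python3 -m inch '[[1,0,0,0.5,0,0,0],[1,0,0,0,0,0,0]]'>/dev/null; python3 f.py
```

```text
time_s: 7.1
ee_pos: [0.5103, -0.0642, 0.0212]
tool_rot: [0.575, -0.411, 0.575, 0.411]
ft_force: [-1.3, 0.2, 1.3]
gripper_width: -0.0003
s1 togo 2.76 F along -0.62 tcp along 27.63 7.55
s1 togo 2.44 F along -0.93 tcp along 28.58 8.2
s1 togo 1.37 F along -1.10 tcp along 29.09 8.85
```

```bash
python3 -m inch '[[1,0,0,0.5,0,0,0],[1,0,0,0,0,0,0]]'>/dev/null; python3 f.py
python3 -m inch '[[1,0,0,0.5,0,0,0],[1,0,0,0,0,0,0]]'>/dev/null; python3 f.py
```

```text
s1 togo 0.82 F along -0.66 tcp along 29.66 9.5
s1 togo 0.51 F along -0.70 tcp along 30.09 10.15
```

```bash
python3 -m inch '[[1,0,0,0.5,0,0,0],[1,0,0,0,0,0,0]]'>/dev/null; python3 f.py
python3 -m inch '[[1,0,0,0.5,0,0,0],[1,0,0,0,0,0,0]]'>/dev/null; python3 f.py
```

```text
s1 togo -0.48 F along -0.85 tcp along 30.60 10.8
s1 togo -0.7 F along -0.76 tcp along 31.13 11.45
```

```bash
python3 -m inch '[[1,0,0,0.5,0,0,0],[1,0,0,0,0,0,0]]'>/dev/null; python3 f.py
python3 -m inch '[[1,0,0,0.5,0,0,0],[1,0,0,0,0,0,0]]'>/dev/null; python3 f.py
```

```text
s1 togo -0.92 F along -2.34 tcp along 31.45 12.1
s1 togo -0.91 F along -4.86 tcp along 31.60 12.75
```

Contact with the stop: spool_1 no longer advances and the force is rising. One more 0.5 mm to confirm, then back straight off, rise, and look.

```bash
python3 -m inch '[[1,0,0,0.5,0,0,0],[1,0,0,0,0,0,0]]'>/dev/null; python3 f.py
python3 -m inch '[[1,0,0,-0.5,0,0,0],[1,0,0,-0.5,0,0,0],[1,0,0,-1,0,0,0],[1,0,0,-3,0,0,0],[1,0,0,-8,0,0,0],[1,0,0,-12,0,0,0],[1,0,0,-15,0,0,0],[1,-20,0,0,0,0,0],[1,-40,0,0,0,0,0],[1,-40,0,0,0,0,0],[1,-40,0,0,0,0,0],[1,0,0,0,0,0,0]]'
python3 -m inch '[[1,-10,0,-45,0,0,0],[1,0,0,-45,0,0,0],[1,0,0,-45,0,0,0],[1,0,0,-45,0,0,0],[1,0,0,-30,0,0,0],[1,0,0,0,0,0,0],[1,0,0,0,0,0,0]]'
python3 - <<'E'
from meas import *
np.set_printoptions(precision=4,suppress=True)
s=camera("scene"); t=camera("top"); o,_=spools(t); print(o[:,3:]); d=np.array([.3246,.9459])
print("gaps mm",1e3*np.linalg.norm(np.diff(o[:,3:5],axis=0),axis=1)); print("s1 togo",1e3*(np.array([.5669,.1010])-o[2,3:5])@d)
cv2.imwrite("pics/f.png",np.hstack([cv2.resize(s["image"][180:400,60:350],(400,300)),cv2.resize(t["image"][100:340,250:530],(400,300))]))
# image difference for the loose things: before vs now
t0=np.load("top0.npz")["image"]; cv2.imwrite("pics/diff.png",cv2.absdiff(t0,t["image"]))
E
```

```text
s1 togo -0.87 F along -6.71 tcp along 31.66 13.4
time_s: 14.6
ee_pos: [0.5013, -0.0989, 0.1682]
tool_rot: [0.578, -0.413, 0.572, 0.409]
ft_force: [0.7, 0.0, 0.9]
gripper_width: 0.0001
time_s: 15.3
ee_pos: [0.43, -0.2971, 0.1709]
tool_rot: [0.576, -0.41, 0.576, 0.411]
ft_force: [0.7, 0.1, -0.3]
gripper_width: 0.0003
[[ 0.6525  0.0718  0.054 ]
 [ 0.6409  0.0375  0.054 ]
 [ 0.5678  0.1016  0.054 ]
 [ 0.5562  0.0676  0.054 ]
 [ 0.5447  0.0336  0.054 ]
 [ 0.5332 -0.0004  0.054 ]
 [ 0.5217 -0.0343  0.054 ]]
gaps mm [36.1896 97.2559 35.9076 35.9576 35.8405 35.8416]
s1 togo -0.8690907744610981
```

View pics/f.png

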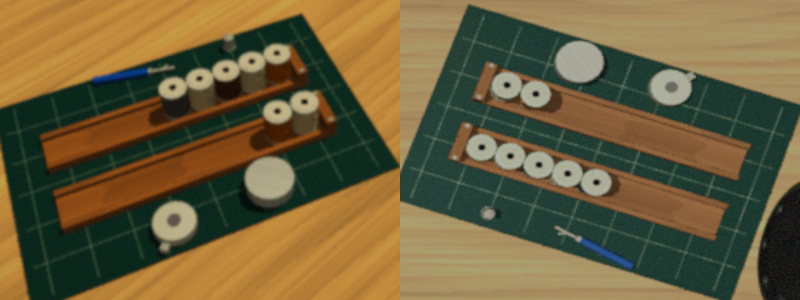

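View pics/diff.png

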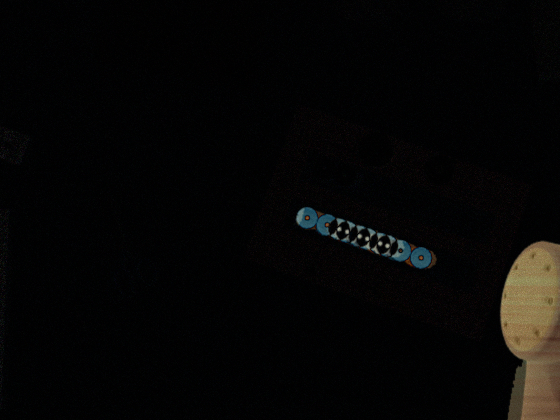

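The row is home and closed, with all five spools upright. The difference image shows only the row and the arm changed. I'm handing in the job.

```bash
python3 -c "from cell import *; print(job_done())"
```

```text
the job is handed in; nothing more can be done
None
```

I pushed the row of five spools from behind with the shut fingertips, slowly and then in 0.5 mm steps. I stopped once spool_1 no longer advanced and the push force had risen from about 1 N to 6.7 N. Then I backed straight off, rose clear and handed in at about 15.4 s.

- **Row:** All five spools stand upright against the stop. Their centres measure 35.8 to 36.0 mm apart, so no gaps are left.
- **Other things:** A before-and-after comparison of the top image shows only the row and the arm changed. The stored spools, tin, tape measure, thimble, ripper and scissors are where they were.
- **Small disagreement:** Spool_1 ended 0.9 mm beyond the home position I had worked out from the stored row. That is within the 2 mm calibration, and the rising force confirmed contact with the stop.

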